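Slide the cover onto the vial carrier until it clicks

ROBOT

A 7-joint arm with a two-finger parallel gripper is mounted at the origin on a cart in front of the work surface, level with it; the furniture and walls round the work are solid. World frame = base frame: x ahead of the robot, y to its left, z up, the work surface at z = 0. Lengths are in m, angles in rad, forces in N, time in s.
With the tool pointing down it reaches from about 0.4 to 0.85 m from the base axis. Payload 4.5 kg.
Tool frame: the origin (TCP) lies where the fingers leave the gripper's body, on its centre line; the fingertips stand 64 mm ahead of it and the grasp point (between the pads) lies 45 mm ahead of it; z points along the fingers, y is the line along which they close (so a half turn about z gives the same grasp; the last joint's range is limited). The gripper opens to 88 mm and grips with 3 to 60 N. Pads are 18 mm wide; open, the fingers measure 123 mm over their backs; the gripper's body (75 mm by 187 mm) begins 45 mm behind the grasp point.
Start: joints at [1.184, 0.689, -0.195, 1.565, 0.157, 0.902, -0.215], TCP at [0.255, -0.57, 0.303] pointing down, gripper open.
Joint ranges: [-3.01, 3.01], [-0.46, 2.08], [-1.47, 1.51], [0.13, 2.56], [-1, 4.14], [0.04, 2.09], [-2.66, 2.66]. Speed limits (rad/s): [2.57, 2.57, 3.14, 3.14, 3.14, 3.14, 3.14].

INTERFACE

Orientations are given as a unit quaternion [x, y, z, w].
In Python, from plant import r gives the robot as it stands.
- The arm moves only by the tool play_rows, never from a script. Its arguments are lists of equal length, an entry for each row: "translation": the shift along the tool's x, y, z in m, a list of three; "delta_rot": the turn, a rotation vector about the tool's x, y, z in degrees, a list of three; "grip": the opening, from -1 (shut) to 1 (fully open). In form: {"translation": [[x, y, z], ...], "delta_rot": [[rx, ry, rz], ...], "grip": [grip, ...]}. A call has 1 to 20 rows; each row shifts and turns the commanded pose from where the row before left it, along the tool's axes as they then stand; what a row does not reach is not made up. A row lasts 1/8 s, in which the tool goes at most 62.5 mm and 10.7 degrees, less where a joint would pass 70% of its speed; a pose out of reach is approached as far as the arm can. A call with a gripper value outside its range is refused whole. The fingers move at their own pace and stop on an object; "squeeze" is the grip in N (left out, the last holds). Time passes only in rows, so rows that do not move let the fingers close. It gives the time, the measured TCP pose, the force, the opening and the grip force at its end, in the units of the state.
- r.get_state(): the state, without advancing time (a new reading comes with each control period).
- r.snapshot(name): name is "scene" or "top" or "wrist"; returns the picture (480x640x3 uint8, blue, green, red); there is no depth.
- r.get_calibration(name): a dict with "intrinsics" (3x3 intrinsics, pixels), "k1" (the pictures are not rectified: a ray, as slopes to the right and down, at radius r is drawn at 1 + k1 r^2 times it, then the intrinsics apply), "eye" and "rotation" of the camera in the world. Camera axes: x right, y up, looking along -z (the intrinsics and any distortion apply to the point x, -y, -z); pixel columns grow to the right and rows downward; lengths in m; the calibration is good to about 2 mm. A picture is of the moment at which its call begins: read the wrist's pose just before it. get_calibration takes no time and is no camera call; for the wrist camera it gives the pose at the moment of the call.
- r.finish_job(): hands the job in; it is judged then, once.
Trained networks look in the newest picture that a camera, given by its name, has taken for a name from the list of things; names that differ only in an ending like _2 or _b are one class to them, and where a whole thing is asked for, a point or a joint stands for the part that bears it (a point fixed in the world has none). Each returns a list of dicts, best first, with "confidence" (0 to 1); they miss things now and then, are a little off and sometimes report something else, mostly with a low value. They report only what shows in the picture. A call takes as long as a camera call. They do not tell look-alikes from the thing itself.
- r.look_for(camera, target): "point" ([x, y, z] in m, in world coordinates, good to about 4 mm: the middle of the surface that is visible of it).
- r.silhouettes(camera, target): "pixels" (480x640 bool, what is visible of it).
The state is a dict: "clock": time; "q": joint angles; "qd": joint speeds; "joint_torque": joint torques, N m; "tool_pos": TCP position; "eef_rot": TCP orientation; "contact_force": force on the tool from outside, world axes, zero at the start; "moment": the same for the moment, N m; "opening": opening from 0.0 (shut) to 1.0 (fully open); "finger_force": force on a finger pad.
Only numpy, scipy, OpenCV 4.12 (cv2) and the standard library are available. Lean on these libraries where they do the work, as an engineer would, in place of code of your own. Each camera call takes 0.05 s, during which the arm holds its last target. There are 200 camera calls.

TASK

Close the blue vial carrier: take the orange cover off the bench by its upright grip rib, start its front end (the end with the black tab) squarely under the two rail lips, and slide it along the rails until its black spring tab has snapped past the ledge of the steel catch, then let go. Slide it gently and stop at the click; never press it against the carrier with more than about 20 N, and leave the bottles and the marker where they are.

Things in the scene. Friction and masses are not known exactly. Their poses are not given: they have to be found in the camera images.
- carrier: blue open tub 126 (x) x 94 (y) x 74 mm holding three vials, fixed to the bench. Origin: centre of its underside; z up; +x is the way the cover slides home, the -x end is the open entry. Two aluminium rails with flat tops 60 mm above the origin, at |y| 31 to 43 mm, run from x -62 to +64 mm. A steel catch plate (ledge, stop flange) lies between them, see point nominal_home.
- rail_mouth (a point): point on the carrier's middle line at rail-top height, at carrier x -88 mm; axes as the carrier's. A cover set down level with its origin here lies on the open rear part of the rails, its front end 20 mm short of the lips, nothing above it; held by the hand, since its rear half overhangs.
- lip_start (a point): middle line, rail-top height, carrier x -18 mm: from here to x +56 mm lips cover the rails. Gap under the lips 10.5 mm, side cheeks at |y| 41.5 mm: 1.5 mm of play round the cover. Flares widen the mouth behind it (side flares from x -36 mm, lip flares from x -28 mm). The cover is under the lips once its origin passes carrier x -68 mm.
- nominal_home (a point): carrier x 0, rail-top height: cover origin at the click if the catch stood nominally; the catch is clamped up to 10 mm off along x, unmeasured. Tab meets ledge (19 mm long, top 4.5 mm over the rails) at x -27 +/- 10 mm, snaps off it 27 mm later, and the stop flange is 2 mm after. Push 3 to 12 N up the slope, less along the ledge, near none past it, rising fast at the stop.
- cover: orange sliding cover 100 (x) x 80 (y) x 31 mm, about 0.15 kg, loose on the bench. Origin: centre of its underside, at the soles of its two runners; +x is its front end, which goes in first; z up. Plate top 9 mm above the origin; runners 9 mm high along both long edges (|y| 32 to 40 mm). It keeps level on the bench and in the rails.
- cover_rib (a point): middle of the top edge of the cover's upright grip rib (cover x -25 mm, z 31 mm): rib 10 mm thick along cover x, 36 mm long along cover y, standing 22 mm above the plate; pinch its front and back faces from above.
- tab_nose (a point): lower rear edge of the nose on the cover's black spring tab (cover x 6 mm, z 1 mm). The tab lies in a slot of the plate, x 6 to 40 mm, 14 mm wide, root at the front; its nose reaches down to 1 mm above the runners' soles, sloped on the front side, upright at the rear, and springs up when it rides over the ledge.
- tab (a joint): bending angle of the cover's spring tab, rad: 0 relaxed, about 0.06 to 0.13 while its nose rides on the ledge, back under 0.03 when it has dropped behind the ledge
- reagent: dark reagent bottle with blue cap, 52 mm across, 106 mm high, loose; origin at the centre of its base
- white_bottle: small white bottle with blue cap, 36 mm across, 60 mm high, loose; origin at the centre of its base
- pen: marker pen with black cap, 130 mm long, 16 mm high, loose; origin at its middle on the bench
Not all that is in view belongs to the job. There is more than one size of the cover; the job needs the larger.

How it is judged:
By the outcome, as a careful person would: the job done as asked, in the order asked, and still so for the second after the job is handed in, with the robot touching nothing.
It also fails if it takes over 64 s, if anything falls off the work surface, if the arm or the gripper's body presses on something with over 40 N, if the wrist force passes 120 N, or if a joint passes its speed limit or range.

## Working session

There is one attempt and no reset: what is moved stays moved. The work goes in short steps, Python scripts to look and compute and a tool call to move; the robot and the scene stay as the last step left them, time stands still between calls to the robot, and variables do not carry over. Pictures are saved under pics/ and viewed, at most 10 in all, crops included, and the job is handed in when it is done.

Besides the shell and the picture viewer there is one more tool, called by a JSON object that holds its "method" and its "body", one argument or row to a line. play_rows: Moves the arm, as the interface text tells. Its arguments: {"type":"object","properties":{"translation":{"type":"array","items":{"type":"array","items":{"type":"number"}}},"delta_rot":{"type":"array","items":{"type":"array","items":{"type":"number"}}},"grip":{"type":"array","items":{"type":"number"}},"squeeze":{"type":"number"}},"required":["translation","delta_rot","grip"]}

```bash
mkdir -p pics; ls; python3 - <<'E'
from plant import r
import cv2,numpy as np
s=r.get_state();print({k:np.round(v,3).tolist() for k,v in s.items()})
a=[r.snapshot(n) for n in ("scene","top")]
for n,i in zip(("scene","top"),a): cv2.imwrite(f"pics/{n}1.png",i)
for n in ("scene","top"):
  c=r.get_calibration(n);print(n,{k:np.round(v,3).tolist() for k,v in c.items()})
  for t in ("carrier","cover","cover_rib","tab_nose","reagent","white_bottle","pen"):
    print(t,[(np.round(d["point"],3).tolist(),round(d["confidence"],2)) for d in r.look_for(n,t)])
E
```

```text
pics
{'clock': 0.0, 'q': [1.184, 0.69, -0.195, 1.566, 0.157, 0.902, -0.215], 'qd': [0.002, -0.001, -0.0, -0.001, -0.0, -0.0, 0.0], 'joint_torque': [0.0, -52.757, -1.267, -15.343, -0.053, 0.007, 0.0], 'tool_pos': [0.255, -0.57, 0.302], 'eef_rot': [0.978, 0.209, -0.0, -0.001], 'contact_force': [0.231, -0.775, 0.183], 'moment': [0.038, 0.042, -0.001], 'finger_force': 0.0, 'opening': 0.999}
scene {'intrinsics': [[608.831, 0.0, 312.609], [0.0, 608.831, 233.358], [0.0, 0.0, 1.0]], 'k1': 0.064, 'eye': [-0.489, 0.558, 0.691], 'rotation': [-0.263, 0.455, 0.734, -0.429]}
carrier [([0.547, -0.154, 0.047], 0.64)]
cover [([0.436, 0.283, 0.008], 0.91), ([0.558, 0.166, 0.003], 0.72)]
cover_rib [([0.434, 0.287, 0.008], 0.87), ([0.557, 0.169, 0.007], 0.84)]
tab_nose [([0.558, 0.173, 0.01], 0.94), ([0.435, 0.284, 0.006], 0.91)]
reagent [([0.669, 0.113, 0.055], 0.93)]
white_bottle [([0.416, 0.095, 0.037], 0.94)]
pen []
top {'intrinsics': [[462.647, 0.0, 313.822], [0.0, 462.647, 240.765], [0.0, 0.0, 1.0]], 'k1': -0.058, 'eye': [0.428, -0.056, 1.004], 'rotation': [0.037, -0.046, -0.702, 0.709]}
carrier [([0.568, -0.17, 0.052], 0.72)]
cover [([0.45, 0.277, 0.01], 0.86), ([0.558, 0.166, 0.005], 0.62), ([0.678, 0.105, 0.078], 0.32)]
cover_rib [([0.447, 0.28, 0.008], 0.94)]
tab_nose [([0.452, 0.281, 0.006], 0.88), ([0.561, 0.168, 0.007], 0.85)]
reagent [([0.678, 0.103, 0.075], 0.81)]
white_bottle [([0.43, 0.081, 0.063], 0.49), ([0.448, 0.281, 0.005], 0.36)]
pen [([0.421, -0.394, 0.012], 0.77)]
```

View pics/top1.png

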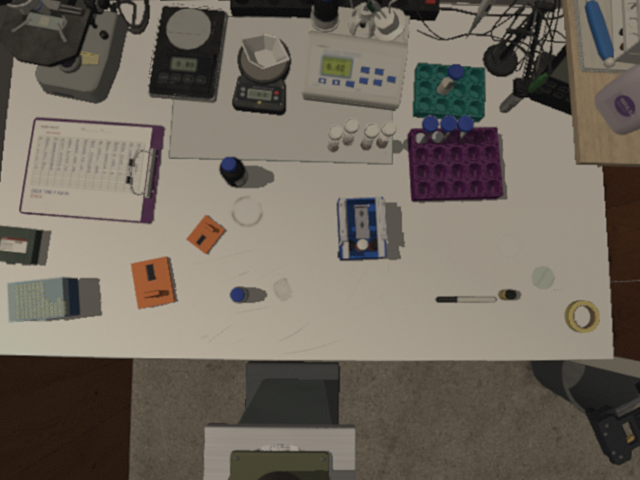

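View pics/scene1.png

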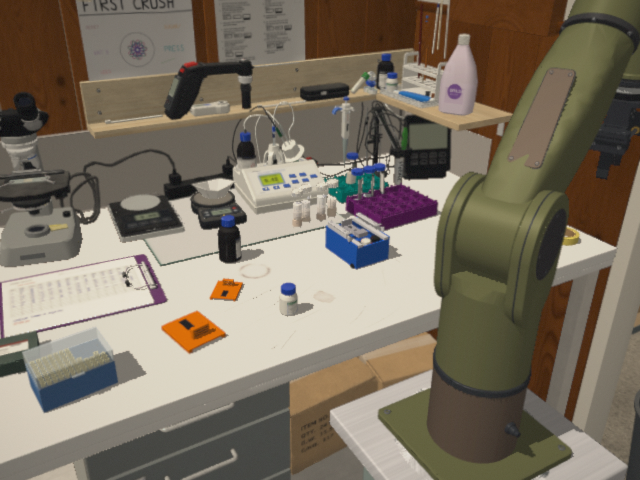

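```bash
python3 - <<'E'
import cv2,numpy as np
t=cv2.imread("pics/top1.png");s=cv2.imread("pics/scene1.png")
c=lambda i,x,y:cv2.resize(i[y:y+80,x:x+100],(400,300),interpolation=cv2.INTER_CUBIC)
cv2.imwrite("pics/m1.png",np.vstack([np.hstack([c(t,312,188),c(t,105,242)]),np.hstack([c(s,308,200),c(s,145,290)])]))
E
```

```text
(no output)
```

View pics/m1.png

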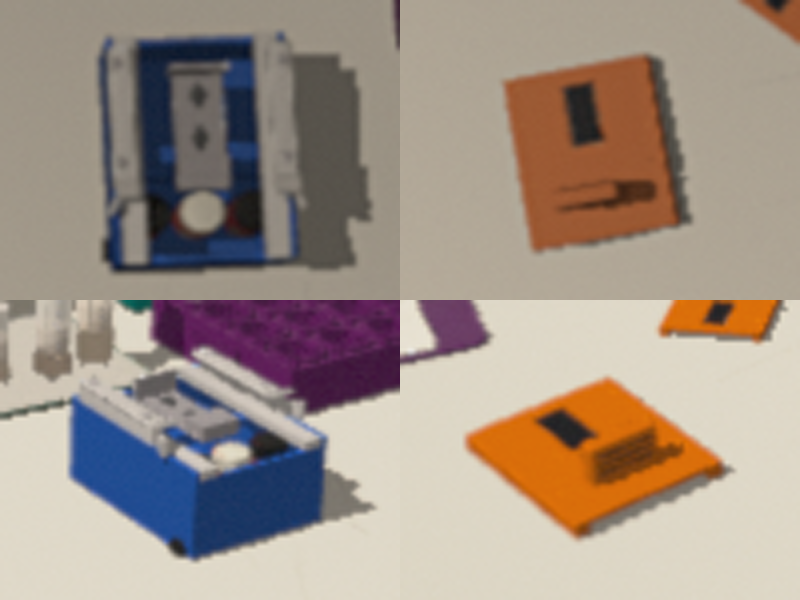

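```bash
cat > h.py <<'E'
import numpy as np, cv2
from scipy.spatial.transform import Rotation as R
def ray(c,uv):
    uv=np.atleast_2d(uv).astype(float); K=np.array(c["intrinsics"]); k=c["k1"]
    d=(uv-K[:2,2])/np.array([K[0,0],K[1,1]]); m=d.copy()
    for _ in range(20): m=d/(1+k*(m**2).sum(1,keepdims=True))
    v=np.c_[m[:,0],-m[:,1],-np.ones(len(m))]
    return R.from_quat(c["rotation"]).apply(v) if np.size(c["rotation"])==4 else v@np.array(c["rotation"]).T
def toplane(c,uv,z):
    v=ray(c,uv); e=np.array(c["eye"]); return e+v*((z-e[2])/v[:,2])[:,None]
def proj(c,P):
    Rm=R.from_quat(c["rotation"]); p=Rm.inv().apply(np.atleast_2d(P)-np.array(c["eye"]))
    m=np.c_[p[:,0],-p[:,1]]/(-p[:,2:]); m=m*(1+c["k1"]*(m**2).sum(1,keepdims=True))
    K=np.array(c["intrinsics"]); return m*[K[0,0],K[1,1]]+K[:2,2]
E
python3 - <<'E'
from h import *; from plant import r
c=r.get_calibration("top")
P=toplane(c,[[131.25,263.3],[167.5,256.7],[175.5,301.2],[138.25,308.7]],.009);print(P.round(4),P.mean(0))
print([np.linalg.norm(P[i]-P[i-1]).round(3) for i in range(4)])
f=lambda x,y:[312+x/4,188+y/3.75]
P=toplane(c,[f(110,45),f(283,40),f(297,262),f(120,266)],.064);print(P.round(4),P.mean(0))
print([np.linalg.norm(P[i]-P[i-1]).round(3) for i in range(4)])
w=r.get_calibration("wrist");s=r.get_state();T=R.from_quat(s["eef_rot"])
print(w["intrinsics"],w["k1"],"cam in tool",T.inv().apply(np.array(w["eye"])-s["tool_pos"]),(T.inv()*R.from_quat(w["rotation"])).as_matrix().round(3), T.as_matrix().round(3))
E
```

```text
[[0.4917 0.3266 0.009 ]
 [0.5069 0.2481 0.009 ]
 [0.4118 0.2268 0.009 ]
 [0.3947 0.3065 0.009 ]] [0.45128485 0.27698131 0.009     ]
[np.float64(0.099), np.float64(0.08), np.float64(0.098), np.float64(0.081)]
[[ 0.624  -0.1193  0.064 ]
 [ 0.628  -0.2092  0.064 ]
 [ 0.5049 -0.2153  0.064 ]
 [ 0.5018 -0.1248  0.064 ]] [ 0.56468576 -0.16716405  0.064     ]
[np.float64(0.122), np.float64(0.09), np.float64(0.123), np.float64(0.091)]
[[372.31225882   0.         321.527957  ]
 [  0.         372.31225882 243.23962852]
 [  0.           0.           1.        ]] -0.04705136163079949 cam in tool [ 0.08134316 -0.00150703 -0.08312759] [[-0.     0.949  0.314]
 [ 1.     0.     0.   ]
 [ 0.     0.314 -0.949]] [[ 0.913  0.408  0.   ]
 [ 0.408 -0.913 -0.   ]
 [-0.     0.    -1.   ]]
```

```bash
cat >> h.py <<'E'
def plan(s,pos,yaw,n):
    """rows to move to pos with tool down, tool-x yaw (deg)"""
    T=R.from_quat(s["eef_rot"]); m=T.as_matrix(); y0=np.degrees(np.arctan2(m[1,0],m[0,0]))
    G=R.from_matrix(np.array([[np.cos(np.radians(yaw)),np.sin(np.radians(yaw)),0],[np.sin(np.radians(yaw)),-np.cos(np.radians(yaw)),0],[0,0,-1]]))
    rv=(T.inv()*G).as_rotvec()/n; p=np.array(s["tool_pos"]); d=np.array(pos)-p
    t=[];rr=[]
    q=p.copy()
    for i in range(n):
        a=np.round(T.inv().apply(p+d*(i+1)/n-q),4); q=q+T.apply(a); b=np.round(np.degrees(rv),2); T=T*R.from_rotvec(np.radians(b)); t.append(a.tolist()); rr.append(b.tolist())
    print("yaw now",y0,"pos",p.round(4)); print("t",t); print("r",rr)
E
python3 - <<'E'
from h import *; from plant import r
plan(r.get_state(),[.565,-.23,.3],92,9)
E
```

```text
yaw now 24.108915249566667 pos [ 0.2553 -0.5705  0.3028]
t [[0.0469, -0.0205, 0.0003], [0.0491, -0.0141, 0.0003], [0.0506, -0.0076, 0.0003], [0.0511, -0.0009, 0.0003], [0.0508, 0.0059, 0.0003], [0.0496, 0.0124, 0.0003], [0.0476, 0.0189, 0.0003], [0.0446, 0.0249, 0.0003], [0.041, 0.0306, 0.0003]]
r [[0.0, 0.0, -7.54], [0.0, 0.0, -7.54], [0.0, 0.0, -7.54], [0.0, 0.0, -7.54], [0.0, 0.0, -7.54], [0.0, 0.0, -7.54], [0.0, 0.0, -7.54], [0.0, 0.0, -7.54], [0.0, 0.0, -7.54]]
```

{"method": "play_rows", "body": {
  "translation": [
    [0.047, -0.0205, 0],
    [0.049, -0.014, 0],
    [0.0505, -0.0075, 0],
    [0.051, -0.001, 0],
    [0.051, 0.006, 0],
    [0.0495, 0.0125, 0],
    [0.0475, 0.019, 0],
    [0.0445, 0.025, 0],
    [0.041, 0.0305, 0],
    [0, 0, 0],
    [0, 0, 0]
  ],
  "delta_rot": [
    [0, 0, -7.54],
    [0, 0, -7.54],
    [0, 0, -7.54],
    [0, 0, -7.54],
    [0, 0, -7.54],
    [0, 0, -7.54],
    [0, 0, -7.54],
    [0, 0, -7.54],
    [0, 0, -7.54],
    [0, 0, 0],
    [0, 0, 0]
  ],
  "grip": [1, 1, 1, 1, 1, 1, 1, 1, 1, 1, 1]
}}

```text
clock: 2.17
tool_pos: [0.5647, -0.2313, 0.3025]
eef_rot: [0.695, 0.719, -0.001, 0.0]
contact_force: [0.4, -0.4, -0.1]
opening: 0.995
finger_force: 0.0
```

```bash
python3 - <<'E'
from h import *; from plant import r
import json
c=r.get_calibration("wrist");i=r.snapshot("wrist");cv2.imwrite("pics/w1.png",i)
json.dump({k:np.array(v).tolist() for k,v in c.items()},open("w1.json","w"))
x,y,yaw=.565,-.167,np.radians(2.3)
def wp(P): P=np.array(P,float); return np.c_[x+P[:,0]*np.cos(yaw)-P[:,1]*np.sin(yaw),y+P[:,0]*np.sin(yaw)+P[:,1]*np.cos(yaw),P[:,2]]
for n,P in dict(tub0=[-.063,.047,0],a=[-.062,.043,.06],b=[-.062,.031,.06],cc=[-.062,-.031,.06],d=[-.062,-.043,.06],e=[.064,.031,.06],f=[.064,-.031,.06]).items(): print(n,proj(c,wp([P])).round(0))
b=cv2.resize(i[:,:],(800,600),interpolation=cv2.INTER_CUBIC);cv2.imwrite("pics/w1b.png",b)
plan(r.get_state(),[.445,.20,.26],102,8)
E
```

```text
tub0 [[260.  91.]]
a [[250.  90.]]
b [[251. 106.]]
cc [[255. 181.]]
d [[256. 194.]]
e [[403. 105.]]
f [[399. 180.]]
yaw now 91.82511529300457 pos [ 0.5643 -0.2321  0.3025]
t [[0.0545, -0.0132, 0.0053], [0.0547, -0.0119, 0.0052], [0.055, -0.0108, 0.0053], [0.0552, -0.0095, 0.0053], [0.0554, -0.0083, 0.0053], [0.0556, -0.0071, 0.0052], [0.0557, -0.0058, 0.0054], [0.0559, -0.0046, 0.0053]]
r [[-0.01, 0.01, -1.27], [-0.01, 0.01, -1.27], [-0.01, 0.01, -1.27], [-0.01, 0.01, -1.27], [-0.01, 0.01, -1.27], [-0.01, 0.01, -1.27], [-0.01, 0.01, -1.27], [-0.01, 0.01, -1.27]]
```

View pics/w1b.png

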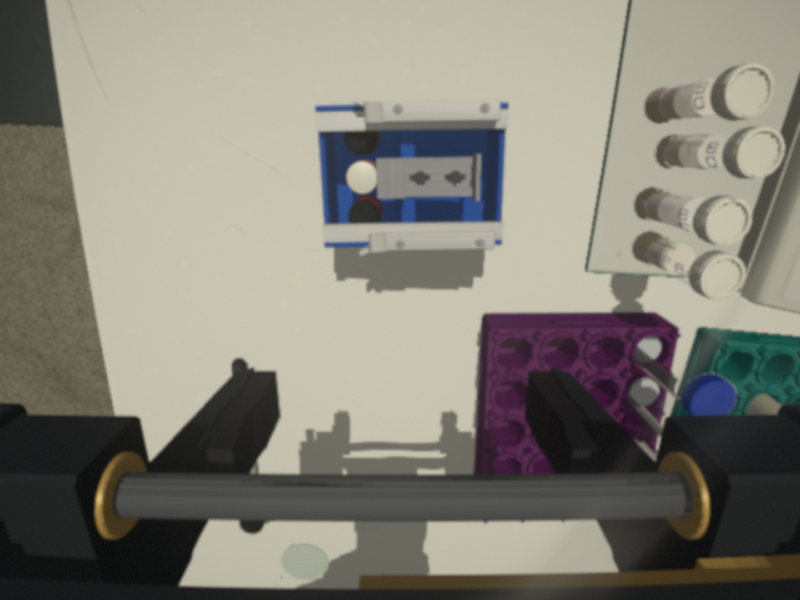

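```bash
cat > fit.py <<'E'
from h import *; import json
def edge(line,lo,hi,rising):
    l=line[lo:hi].astype(float); d=np.diff(l)*(1 if rising else -1); k=int(np.argmax(d)); w=slice(max(k-2,0),k+3)
    g=np.clip(d[w],0,None); return lo+.5+(np.arange(len(d))[w]*g).sum()/g.sum(), d[k]
c=json.load(open("w1.json")); i=cv2.imread("pics/w1.png")[:,:,2]
up=[];dn=[];rear=[]
for u in range(264,286,2):
    v,s=edge(i[:,u],96,114,False); up.append((u,v,s))
    v,s=edge(i[:,u],170,190,True); dn.append((u,v,s))
for v in range(112,172,4):
    u,s=edge(i[v],248,268,False); rear.append((u,v,s))
for n,E in (("up",up),("dn",dn),("rear",rear)):
    E=np.array(E); P=toplane(c,E[:,:2],.06)
    print(n,E.round(1)[:,1 if n!="rear" else 0].tolist()); print(P[:,:2].round(4).tolist()[::3])
    a=0 if n!="rear" else 1
    k=np.polyfit(P[:,a],P[:,1-a],1);print("slope deg",np.degrees(np.arctan(k[0])).round(2),"mean",P.mean(0).round(4),"std",np.std(P[:,1-a]-np.polyval(k,P[:,a])))
E
python3 fit.py
```

```text
up [104.7, 104.7, 104.6, 104.6, 104.6, 104.5, 104.5, 104.5, 104.5, 104.5, 104.4]
[[0.5127, -0.1374], [0.5176, -0.1372], [0.5226, -0.137], [0.5275, -0.1368]]
slope deg 2.41 mean [ 0.5209 -0.1371  0.06  ] std 9.582476732979373e-06
dn [178.6, 178.6, 178.6, 178.6, 178.6, 178.5, 178.5, 178.4, 178.4, 178.4, 178.4]
[[0.5119, -0.1986], [0.5172, -0.1984], [0.5224, -0.1982], [0.5277, -0.1979]]
slope deg 2.52 mean [ 0.5207 -0.1982  0.06  ] std 2.1421614472924105e-05
rear [254.7, 255.2, 255.5, 255.6, 256.1, 256.3, 256.4, 256.6, 257.1, 257.3, 257.5, 257.6, 258.1, 258.3, 258.4]
[[0.5049, -0.1434], [0.5054, -0.153], [0.506, -0.1627], [0.5065, -0.1726], [0.5071, -0.1827]]
slope deg -2.82 mean [ 0.5061 -0.1662  0.06  ] std 8.627622725206324e-05
```

{"method": "play_rows", "body": {
  "translation": [
    [0.0545, -0.013, 0.005],
    [0.0545, -0.012, 0.005],
    [0.055, -0.011, 0.005],
    [0.055, -0.0095, 0.005],
    [0.0555, -0.008, 0.005],
    [0.0555, -0.007, 0.005],
    [0.0555, -0.006, 0.005],
    [0.056, -0.0045, 0.005],
    [0, 0, 0],
    [0, 0, 0]
  ],
  "delta_rot": [
    [0, 0, -1.27],
    [0, 0, -1.27],
    [0, 0, -1.27],
    [0, 0, -1.27],
    [0, 0, -1.27],
    [0, 0, -1.27],
    [0, 0, -1.27],
    [0, 0, -1.27],
    [0, 0, 0],
    [0, 0, 0]
  ],
  "grip": [1, 1, 1, 1, 1, 1, 1, 1, 1, 1]
}}

```text
clock: 3.48
tool_pos: [0.4457, 0.1988, 0.2627]
eef_rot: [0.63, 0.777, -0.001, 0.001]
contact_force: [-0.1, -1.0, -0.3]
opening: 0.998
finger_force: 0.0
```

```bash
python3 - <<'E'
from h import *; from plant import r
import json
c=r.get_calibration("wrist");i=r.snapshot("wrist");cv2.imwrite("pics/w2.png",i)
json.dump({k:np.array(v).tolist() for k,v in c.items()},open("w2.json","w"))
for d in r.silhouettes("wrist","cover"):
  m=d["pixels"].astype(np.uint8); print(d["confidence"],m.sum(),cv2.boundingRect(m))
hs=cv2.cvtColor(i,cv2.COLOR_BGR2HSV); m=((hs[...,0]<18)&(hs[...,1]>140)&(hs[...,2]>90)).astype(np.uint8)
n,l,st,ce=cv2.connectedComponentsWithStats(m);print(st[st[:,4]>1000])
E
```

```text
0.76 11149 (288, 74, 120, 99)
0.63 3381 (386, 222, 82, 75)
[[     0      0    640    480 294222]
 [   290     77    118     95   9933]
 [   385    223     82     77   3045]]
```

View pics/w2.png

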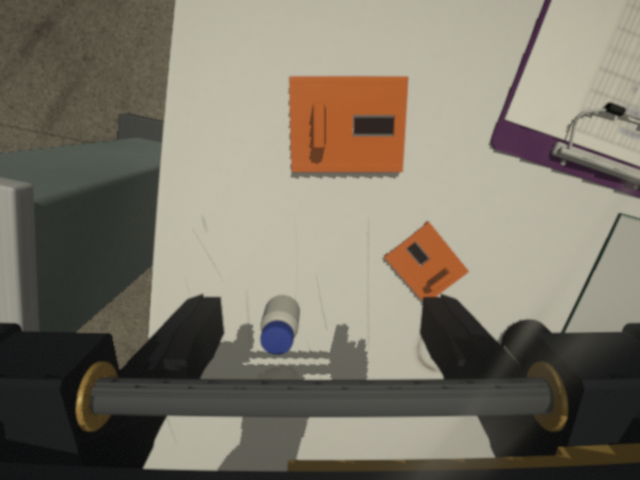

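```bash
python3 - <<'E'
from h import *; import json
from plant import r
from fit import edge
c=json.load(open("w2.json")); im=cv2.imread("pics/w2.png").astype(float); i=im[...,2]-im[...,0]
L=dict(top=[(u,edge(i[:,u],66,90,True)[0]) for u in range(300,400,4)],bot=[(u,edge(i[:,u],160,186,False)[0]) for u in range(300,396,4)],
 left=[(edge(i[v],278,302,True)[0],v) for v in range(88,166,4)],right=[(edge(i[v],394,420,False)[0],v) for v in range(88,162,4)])
ln={}
for n,E in L.items():
    P=toplane(c,E,.009)[:,:2]; m=np.median(P,0)
    vx,vy,x0,y0=cv2.fitLine(P.astype(np.float32),cv2.DIST_HUBER,0,.0005,.0005).ravel()
    a=np.degrees(np.arctan2(vy,vx)); ln[n]=(vx,vy,x0,y0); print(n,round(a,2),x0,y0)
def X(a,b):
    a,b=ln[a],ln[b]; A=np.array([[a[0],-b[0]],[a[1],-b[1]]]); t=np.linalg.solve(A,[b[2]-a[2],b[3]-a[3]]); return np.array([a[2]+t[0]*a[0],a[3]+t[0]*a[1]])
C=[X("top","left"),X("top","right"),X("bot","right"),X("bot","left")]
print(np.round(C,4),[np.linalg.norm(C[k]-C[k-1]).round(4) for k in range(4)],np.mean(C,0))
# rib top edge, pixels
print("eye",c["eye"]); x,y=np.mean(C,0)
for yaw in (10,12,14):
  q=np.radians(yaw); 
  for P in ([-.03,.018],[-.02,.018],[-.02,-.018],[-.03,-.018]): print(yaw,proj(c,[[x+P[0]*np.cos(q)-P[1]*np.sin(q),y+P[0]*np.sin(q)+P[1]*np.cos(q),.031]]).round(1))
E
```

```text
up [104.7, 104.7, 104.6, 104.6, 104.6, 104.5, 104.5, 104.5, 104.5, 104.5, 104.4]
[[0.5127, -0.1374], [0.5176, -0.1372], [0.5226, -0.137], [0.5275, -0.1368]]
slope deg 2.41 mean [ 0.5209 -0.1371  0.06  ] std 9.582476732979373e-06
dn [178.6, 178.6, 178.6, 178.6, 178.6, 178.5, 178.5, 178.4, 178.4, 178.4, 178.4]
[[0.5119, -0.1986], [0.5172, -0.1984], [0.5224, -0.1982], [0.5277, -0.1979]]
slope deg 2.52 mean [ 0.5207 -0.1982  0.06  ] std 2.1421614472924105e-05
rear [254.7, 255.2, 255.5, 255.6, 256.1, 256.3, 256.4, 256.6, 257.1, 257.3, 257.5, 257.6, 258.1, 258.3, 258.4]
[[0.5049, -0.1434], [0.5054, -0.153], [0.506, -0.1627], [0.5065, -0.1726], [0.5071, -0.1827]]
slope deg -2.82 mean [ 0.5061 -0.1662  0.06  ] std 8.627622725206324e-05
top 12.07 0.45297047 0.32159176
bot 12.0 0.449708 0.23950563
left -77.95 0.40150177 0.2705653
right -78.06 0.49811053 0.29596677
[[0.3933 0.3088]
 [0.491  0.3297]
 [0.5075 0.2518]
 [0.4099 0.2311]] [np.float32(0.0795), np.float32(0.0999), np.float32(0.0797), np.float32(0.0997)] [0.45042384 0.2803471 ]
eye [0.4274343804837174, 0.280315517212211, 0.3456364881729426]
10 [[312.9 101. ]]
10 [[325.5 101.4]]
10 [[323.9 147.6]]
10 [[311.7 147.2]]
12 [[312.1 102.3]]
12 [[324.7 102.3]]
12 [[324.6 148.5]]
12 [[312.5 148.5]]
14 [[311.3 103.7]]
14 [[323.9 103.3]]
14 [[325.4 149.4]]
14 [[313.3 149.8]]
```

```bash
sed -i 's/^c=json/if __name__!="__main__": raise SystemExit\nc=json/' fit.py; python3 - <<'E'
from h import *; from plant import r
s=r.get_state(); plan(s,[.426,.2751,.14],102.03,3)
E
```

```text
yaw now 101.86942506246801 pos [0.446  0.1982 0.2627]
t [[0.0265, -0.0012, 0.0408], [0.0265, -0.0013, 0.0409], [0.0265, -0.0012, 0.0409]]
r [[-0.0, 0.04, -0.05], [-0.0, 0.04, -0.05], [-0.0, 0.04, -0.05]]
```

{"method": "play_rows", "body": {
  "translation": [
    [0.0265, -0.001, 0.041],
    [0.0265, -0.0015, 0.041],
    [0.0265, -0.001, 0.041],
    [0, 0, 0],
    [0, 0, 0]
  ],
  "delta_rot": [
    [0, 0, -0.05],
    [0, 0, -0.05],
    [0, 0, -0.05],
    [0, 0, 0],
    [0, 0, 0]
  ],
  "grip": [1, 1, 1, 1, 1]
}}

```text
clock: 4.2
tool_pos: [0.4262, 0.2758, 0.1406]
eef_rot: [0.629, 0.778, -0.0, 0.001]
contact_force: [-0.4, -0.6, 0.1]
opening: 0.995
finger_force: 0.0
```

```bash
python3 - <<'E'
from h import *; from plant import r
s=r.get_state(); plan(s,[.426,.2751,.077],102.03,3)
c=r.get_calibration("wrist");i=r.snapshot("wrist");cv2.imwrite("pics/w3.png",i)
x,y,q=.4504,.2803,np.radians(12.03)
f=lambda a,b,z:proj(c,[[x+a*np.cos(q)-b*np.sin(q),y+a*np.sin(q)+b*np.cos(q),z]])[0].astype(int)
for P in ([-.03,.018,.031],[-.02,.018,.031],[-.02,-.018,.031],[-.03,-.018,.031],[.05,.04,.009],[.05,-.04,.009],[-.05,.04,.009]): 
  u=f(*P); cv2.circle(i,tuple(int(a) for a in u),2,(0,255,0),-1)
cv2.imwrite("pics/w3b.png",i)
E
```

```text
yaw now 102.10872472691335 pos [0.4262 0.2758 0.1406]
t [[-0.0002, -0.0001, 0.0212], [-0.0001, -0.0001, 0.0212], [-0.0002, -0.0001, 0.0212]]
r [[0.01, 0.03, 0.03], [0.01, 0.03, 0.03], [0.01, 0.03, 0.03]]
```

View pics/w3b.png

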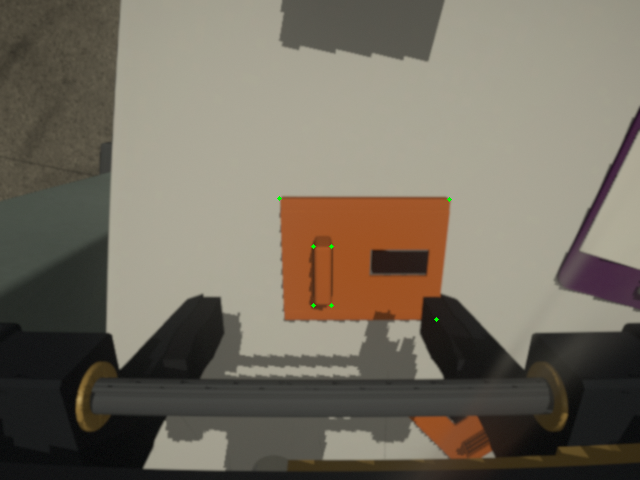

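{"method": "play_rows", "body": {
  "translation": [
    [0, 0, 0.021],
    [0, 0, 0.021],
    [0, 0, 0.0205],
    [0, 0, 0],
    [0, 0, 0],
    [0, 0, 0],
    [0, 0, 0],
    [0, 0, 0],
    [0, 0, 0]
  ],
  "delta_rot": [
    [0, 0, 0],
    [0, 0, 0],
    [0, 0, 0],
    [0, 0, 0],
    [0, 0, 0],
    [0, 0, 0],
    [0, 0, 0],
    [0, 0, 0],
    [0, 0, 0]
  ],
  "grip": [1, 1, 1, 1, -1, -1, -1, -1, -1],
  "squeeze": 30
}}

```text
clock: 5.38
tool_pos: [0.425, 0.2779, 0.0773]
eef_rot: [0.627, 0.779, 0.0, 0.0]
contact_force: [-0.2, -0.0, -0.1]
opening: 0.453
finger_force: 0.0
```

{"method": "play_rows", "body": {
  "translation": [
    [0, 0, 0],
    [0, 0, 0],
    [0, 0, 0],
    [0, 0, 0],
    [0, 0, 0],
    [0, 0, 0],
    [0, 0, 0],
    [0, 0, 0]
  ],
  "delta_rot": [
    [0, 0, 0],
    [0, 0, 0],
    [0, 0, 0],
    [0, 0, 0],
    [0, 0, 0],
    [0, 0, 0],
    [0, 0, 0],
    [0, 0, 0]
  ],
  "grip": [-1, -1, -1, -1, -1, -1, -1, -1]
}}

```text
clock: 6.38
tool_pos: [0.4249, 0.2778, 0.0772]
eef_rot: [0.627, 0.779, -0.0, 0.0]
contact_force: [-0.0, -0.9, -1.4]
opening: 0.114
finger_force: 30.0
```

```bash
python3 - <<'E'
from h import *; from plant import r
s=r.get_state(); print(s["opening"],s["finger_force"],s["contact_force"],s["moment"],s["tool_pos"]); plan(s,s["tool_pos"]+np.array([0,0,.19]),102,4)
E
```

```text
0.11446417038232055 29.999988405033946 [-0.0465504  -0.88876725 -1.44787024] [-0.02203221 -0.14096125  0.0198683 ] [0.42492325 0.27780886 0.07716885]
yaw now 102.27985667396601 pos [0.4249 0.2778 0.0772]
t [[-0.0, -0.0, -0.0475], [-0.0, -0.0, -0.0475], [-0.0, -0.0, -0.0475], [-0.0, -0.0, -0.0475]]
r [[-0.0, 0.0, 0.07], [-0.0, 0.0, 0.07], [-0.0, 0.0, 0.07], [-0.0, 0.0, 0.07]]
```

{"method": "play_rows", "body": {
  "translation": [
    [0, 0, -0.02],
    [0, 0, -0.04],
    [0, 0, -0.045],
    [0, 0, -0.045],
    [0, 0, -0.03],
    [0, 0, 0],
    [0, 0, 0]
  ],
  "delta_rot": [
    [0, 0, 0],
    [0, 0, 0],
    [0, 0, 0],
    [0, 0, 0],
    [0, 0, 0],
    [0, 0, 0],
    [0, 0, 0]
  ],
  "grip": [-1, -1, -1, -1, -1, -1, -1]
}}

```text
clock: 7.25
tool_pos: [0.4245, 0.2771, 0.2563]
eef_rot: [0.627, 0.779, -0.001, -0.0]
contact_force: [-1.0, -0.1, -2.1]
opening: 0.111
finger_force: 30.0
```

```bash
python3 - <<'E'
from h import *; from plant import r
s=r.get_state(); print(s["opening"],s["finger_force"],s["contact_force"],s["moment"]); plan(s,[.449,-.1678,.24],92.5,14)
E
```

```text
0.11087470167492208 30.000893999822438 [-0.95037974 -0.10651238 -2.14569802] [-0.00311508 -0.062829   -0.01150146]
yaw now 102.27460972207761 pos [0.4245 0.2771 0.2563]
t [[-0.0314, -0.005, 0.0012], [-0.0315, -0.0047, 0.0012], [-0.0315, -0.0043, 0.0012], [-0.0316, -0.0039, 0.0012], [-0.0317, -0.0035, 0.0012], [-0.0316, -0.0031, 0.0012], [-0.0317, -0.0027, 0.0012], [-0.0318, -0.0023, 0.0011], [-0.0317, -0.002, 0.0012], [-0.0318, -0.0016, 0.0012], [-0.0318, -0.0011, 0.0011], [-0.0319, -0.0008, 0.0012], [-0.0318, -0.0004, 0.0011], [-0.0318, -0.0, 0.0011]]
r [[-0.01, 0.01, 0.7], [-0.01, 0.01, 0.7], [-0.01, 0.01, 0.7], [-0.01, 0.01, 0.7], [-0.01, 0.01, 0.7], [-0.01, 0.01, 0.7], [-0.01, 0.01, 0.7], [-0.01, 0.01, 0.7], [-0.01, 0.01, 0.7], [-0.01, 0.01, 0.7], [-0.01, 0.01, 0.7], [-0.01, 0.01, 0.7], [-0.01, 0.01, 0.7], [-0.01, 0.01, 0.7]]
```

{"method": "play_rows", "body": {
  "translation": [
    [-0.0315, -0.005, 0.001],
    [-0.0315, -0.0045, 0.001],
    [-0.0315, -0.0045, 0.001],
    [-0.0315, -0.004, 0.001],
    [-0.0315, -0.0035, 0.001],
    [-0.0315, -0.003, 0.001],
    [-0.0315, -0.0027, 0.001],
    [-0.032, -0.0023, 0.001],
    [-0.032, -0.002, 0.001],
    [-0.032, -0.0016, 0.001],
    [-0.032, -0.001, 0.001],
    [-0.032, -0.001, 0.001],
    [-0.032, -0.0005, 0.001],
    [-0.032, 0, 0.001],
    [0, 0, 0],
    [0, 0, 0]
  ],
  "delta_rot": [
    [0, 0, 0.7],
    [0, 0, 0.7],
    [0, 0, 0.7],
    [0, 0, 0.7],
    [0, 0, 0.7],
    [0, 0, 0.7],
    [0, 0, 0.7],
    [0, 0, 0.7],
    [0, 0, 0.7],
    [0, 0, 0.7],
    [0, 0, 0.7],
    [0, 0, 0.7],
    [0, 0, 0.7],
    [0, 0, 0.7],
    [0, 0, 0],
    [0, 0, 0]
  ],
  "grip": [-1, -1, -1, -1, -1, -1, -1, -1, -1, -1, -1, -1, -1, -1, -1, -1]
}}

```text
clock: 9.25
tool_pos: [0.4489, -0.1671, 0.2422]
eef_rot: [0.691, 0.723, -0.0, -0.001]
contact_force: [0.2, 0.2, -1.1]
opening: 0.112
finger_force: 30.0
```

```bash
python3 - <<'E'
from h import *; from plant import r
s=r.get_state(); print(s["opening"],s["finger_force"],s["contact_force"]); plan(s,[.449,-.1678,.175],92.5,3)
E
```

```text
0.11174997417997139 30.001027481630445 [ 0.20851368  0.15163636 -1.07645343]
yaw now 92.53124848586927 pos [ 0.4489 -0.1671  0.2422]
t [[-0.0003, 0.0001, 0.0224], [-0.0002, 0.0, 0.0224], [-0.0002, 0.0001, 0.0224]]
r [[-0.04, -0.03, 0.01], [-0.04, -0.03, 0.01], [-0.04, -0.03, 0.01]]
```

{"method": "play_rows", "body": {
  "translation": [
    [-0.0005, 0, 0.025],
    [0, 0, 0.025],
    [0, 0, 0.025],
    [0, 0, 0],
    [0, 0, 0]
  ],
  "delta_rot": [
    [0, 0, 0],
    [0, 0, 0],
    [0, 0, 0],
    [0, 0, 0],
    [0, 0, 0]
  ],
  "grip": [-1, -1, -1, -1, -1]
}}

```text
clock: 9.88
tool_pos: [0.4498, -0.1676, 0.1687]
eef_rot: [0.691, 0.723, 0.0, 0.0]
contact_force: [-0.3, -0.8, -1.7]
opening: 0.111
finger_force: 30.0
```

```bash
cat > ov.py <<'E'
from h import *; from plant import r
import sys
n,cx,cy,cyaw=sys.argv[1],*map(float,sys.argv[2:5])
s=r.get_state(); p=np.array(s["tool_pos"]); m=R.from_quat(s["eef_rot"]).as_matrix()
print("pos",p.round(4),"yaw",np.degrees(np.arctan2(m[1,0],m[0,0])).round(2),"z-axis",m[:,2].round(4),"F",np.round(s["contact_force"],1))
def tr(P,x,y,q,z=0): P=np.array(P,float); return np.c_[x+P[:,0]*np.cos(q)-P[:,1]*np.sin(q),y+P[:,0]*np.sin(q)+P[:,1]*np.cos(q),P[:,2]+z]
q=np.radians(cyaw); qc=np.arctan2(-m[0,0],m[1,0])
car=[[-.062,.031,.06],[-.036,.031,.06],[-.062,-.031,.06],[-.036,-.031,.06],[.064,.031,.06],[.064,-.031,.06],[-.062,.043,.06],[-.062,-.043,.06]]
cov=[[.05,.04,.009],[.05,-.04,.009],[-.05,.04,.009],[-.05,-.04,.009],[.04,.007,.009],[.04,-.007,.009]]
cov=np.array(cov)-[-.025,.0029,.0772]
Pc=tr(car,cx,cy,q); Pv=(m@np.c_[cov[:,1],cov[:,0],-cov[:,2]].T).T+p
o=(m@np.array([-.0029,.025,.0772]))+p
d=o-[cx,cy,.06]; print("cover origin in carrier",round(d[0]*np.cos(q)+d[1]*np.sin(q),4),round(-d[0]*np.sin(q)+d[1]*np.cos(q),4),round(d[2],4),"yaw rel",np.degrees(qc-q).round(2))
for cam in ("wrist","top"):
    c=r.get_calibration(cam); i=r.snapshot(cam); cv2.imwrite(f"pics/{n}_{cam}.png",i)
    for P,col in ((Pc,(0,255,0)),(Pv,(255,0,255))):
        for u in proj(c,P): cv2.circle(i,tuple(int(round(a)) for a in u),1,col,-1)
    cv2.imwrite(f"pics/{n}_{cam}o.png",i)
E
python3 ov.py a .569 -.1655 2.5; python3 -c "
import cv2,numpy as np
a=cv2.imread('pics/a_wrist.png');b=cv2.imread('pics/a_wristo.png')
cv2.imwrite('pics/a_v.png',cv2.resize(b[100:400,170:570],(800,600),interpolation=cv2.INTER_CUBIC))"
```

```text
pos [ 0.4498 -0.1676  0.1687] yaw 92.57 z-axis [ 4.e-04  3.e-04 -1.e+00] F [-0.3 -0.8 -1.7]
cover origin in carrier -0.0941 0.0003 0.0315 yaw rel 0.07
```

View pics/a_v.png

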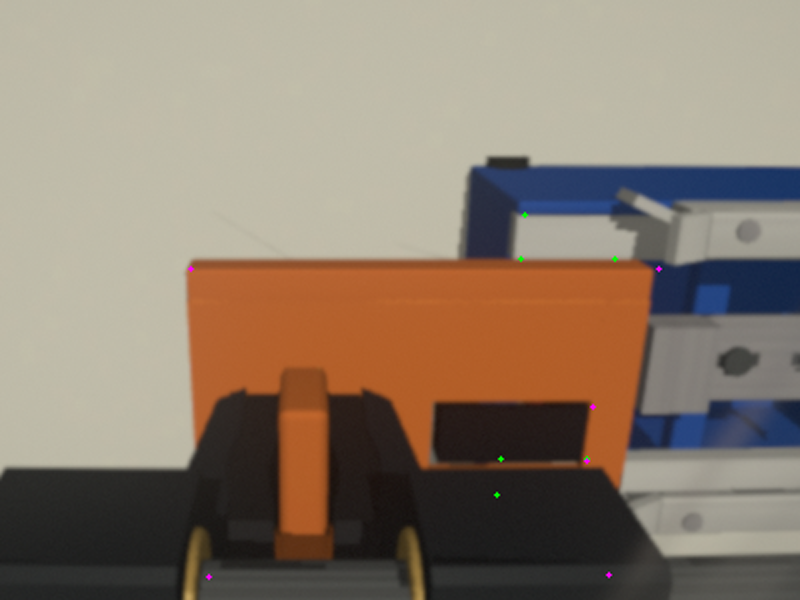

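{"method": "play_rows", "body": {
  "translation": [
    [0, 0.0035, 0.008],
    [0, 0, 0.01],
    [0, 0, 0.007],
    [0, 0, 0.001],
    [0, 0, 0]
  ],
  "delta_rot": [
    [0, 0, 0],
    [0, 0, 0],
    [0, 0, 0],
    [0, 0, 0],
    [0, 0, 0]
  ],
  "grip": [-1, -1, -1, -1, -1]
}}

```text
clock: 10.6
tool_pos: [0.4529, -0.1683, 0.1421]
eef_rot: [0.692, 0.722, -0.0, -0.0]
contact_force: [-0.6, 0.3, -1.1]
opening: 0.106
finger_force: 30.0
```

```bash
python3 ov.py b .5665 -.1655 2.5; python3 -c "
import cv2,numpy as np
b=cv2.imread('pics/b_wristo.png')
s=__import__('plant').r.snapshot('scene')
cv2.imwrite('pics/b_v.png',np.vstack([cv2.resize(b[130:330,240:520],(560,400),interpolation=cv2.INTER_CUBIC),cv2.resize(s[190:290,290:430],(560,200*2),interpolation=cv2.INTER_CUBIC)])[:600*2][:800])
v=cv2.imread('pics/b_v.png');cv2.imwrite('pics/b_v.png',cv2.resize(np.hstack([v[:400],v[400:]]),(800,286)))
"; python3 -c "
from plant import r;print(r.get_state()['moment'])"
```

```text
pos [ 0.4529 -0.1683  0.1421] yaw 92.49 z-axis [-3.e-04 -0.e+00 -1.e+00] F [-0.6  0.3 -1.1]
cover origin in carrier -0.0886 -0.0007 0.0049 yaw rel -0.01
[-0.01111572 -0.044307    0.01274494]
```

View pics/b_v.png

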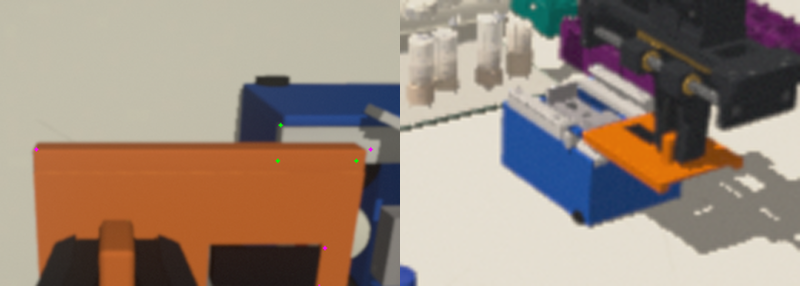

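{"method": "play_rows", "body": {
  "translation": [
    [0.0004, 0, 0.001],
    [0, 0, 0.001],
    [0, 0, 0.001],
    [0, 0, 0]
  ],
  "delta_rot": [
    [0, 0, 0],
    [0, 0, 0],
    [0, 0, 0],
    [0, 0, 0]
  ],
  "grip": [-1, -1, -1, -1]
}}

```text
clock: 11.25
tool_pos: [0.4529, -0.1679, 0.1391]
eef_rot: [0.692, 0.722, -0.0, -0.0]
contact_force: [0.4, -0.6, -2.3]
opening: 0.114
finger_force: 30.0
```

{"method": "play_rows", "body": {
  "translation": [
    [0, 0, 0.001],
    [0, 0, 0]
  ],
  "delta_rot": [
    [0, 0, 0],
    [0, 0, 0]
  ],
  "grip": [-1, -1]
}}

```text
clock: 11.5
tool_pos: [0.4529, -0.1679, 0.1382]
eef_rot: [0.692, 0.722, -0.0, -0.0]
contact_force: [-0.3, -0.8, -1.2]
opening: 0.114
finger_force: 30.0
```

{"method": "play_rows", "body": {
  "translation": [
    [0, 0, 0.0005],
    [0, 0, 0]
  ],
  "delta_rot": [
    [0, 0, 0],
    [0, 0, 0]
  ],
  "grip": [-1, -1]
}}

```text
clock: 11.75
tool_pos: [0.4529, -0.1679, 0.1377]
eef_rot: [0.692, 0.722, -0.0, 0.0]
contact_force: [0.2, -0.0, -1.8]
opening: 0.111
finger_force: 30.0
```

{"method": "play_rows", "body": {
  "translation": [
    [0, 0, 0.0005],
    [0, 0, 0]
  ],
  "delta_rot": [
    [0, 0, 0],
    [0, 0, 0]
  ],
  "grip": [-1, -1]
}}

```text
clock: 12.0
tool_pos: [0.453, -0.1679, 0.1372]
eef_rot: [0.692, 0.722, -0.0, 0.0]
contact_force: [0.1, -0.0, -0.4]
opening: 0.109
finger_force: 30.0
```

{"method": "play_rows", "body": {
  "translation": [
    [0, 0, 0.0005],
    [0, 0, 0]
  ],
  "delta_rot": [
    [0, 0, 0],
    [0, 0, 0]
  ],
  "grip": [-1, -1]
}}

```text
clock: 12.25
tool_pos: [0.4529, -0.168, 0.1369]
eef_rot: [0.692, 0.722, -0.0, 0.0]
contact_force: [-1.5, 0.8, 1.7]
opening: 0.113
finger_force: 30.0
```

{"method": "play_rows", "body": {
  "translation": [
    [0, 0, 0.0004],
    [0, 0, 0]
  ],
  "delta_rot": [
    [0, 0, 0],
    [0, 0, 0]
  ],
  "grip": [-1, -1]
}}

```text
clock: 12.5
tool_pos: [0.4528, -0.1679, 0.1366]
eef_rot: [0.692, 0.722, -0.0, 0.0]
contact_force: [-1.9, -0.2, 5.1]
opening: 0.113
finger_force: 30.1
```

{"method": "play_rows", "body": {
  "translation": [
    [0, 0, -0.0004],
    [0, 0.002, 0],
    [0, 0.002, 0],
    [0, 0.002, 0],
    [0, 0.002, 0],
    [0, 0, 0]
  ],
  "delta_rot": [
    [0, 0, 0],
    [0, 0, 0],
    [0, 0, 0],
    [0, 0, 0],
    [0, 0, 0],
    [0, 0, 0]
  ],
  "grip": [-1, -1, -1, -1, -1, -1]
}}

```text
clock: 13.25
tool_pos: [0.4587, -0.168, 0.1367]
eef_rot: [0.692, 0.722, -0.002, -0.001]
contact_force: [-6.4, -0.4, 8.6]
opening: 0.113
finger_force: 30.1
```

{"method": "play_rows", "body": {
  "translation": [
    [0, 0.002, 0],
    [0, 0.002, 0],
    [0, 0.002, 0],
    [0, 0.002, 0],
    [0, 0, 0]
  ],
  "delta_rot": [
    [0, 0, 0],
    [0, 0, 0],
    [0, 0, 0],
    [0, 0, 0],
    [0, 0, 0]
  ],
  "grip": [-1, -1, -1, -1, -1]
}}

```text
clock: 13.88
tool_pos: [0.4658, -0.1679, 0.1368]
eef_rot: [0.692, 0.722, -0.003, -0.002]
contact_force: [-8.0, -0.8, 10.1]
opening: 0.111
finger_force: 30.2
```

{"method": "play_rows", "body": {
  "translation": [
    [0, 0, -0.0007],
    [0, 0, 0],
    [0, 0, 0]
  ],
  "delta_rot": [
    [0, 0, 0],
    [0, 0, 0],
    [0, 0, 0]
  ],
  "grip": [-1, -1, -1]
}}

```text
clock: 14.25
tool_pos: [0.4696, -0.1671, 0.1372]
eef_rot: [0.692, 0.722, 0.0, 0.0]
contact_force: [-0.5, 0.1, -1.3]
opening: 0.11
finger_force: 30.0
```

```bash
python3 ov.py c .5665 -.1655 2.5; python3 -c "
import cv2,numpy as np
from plant import r
print(r.get_state()['moment'])
b=cv2.imread('pics/c_wristo.png')
cv2.imwrite('pics/c_v.png',cv2.resize(b[130:355,240:540],(800,600),interpolation=cv2.INTER_CUBIC))
"
```

```text
pos [ 0.4696 -0.1671  0.1372] yaw 92.49 z-axis [ 1.e-03  3.e-04 -1.e+00] F [-0.5  0.1 -1.3]
cover origin in carrier -0.0718 -0.0003 0.0 yaw rel -0.01
[-0.00479501 -0.01158817  0.02216128]
```

View pics/c_v.png

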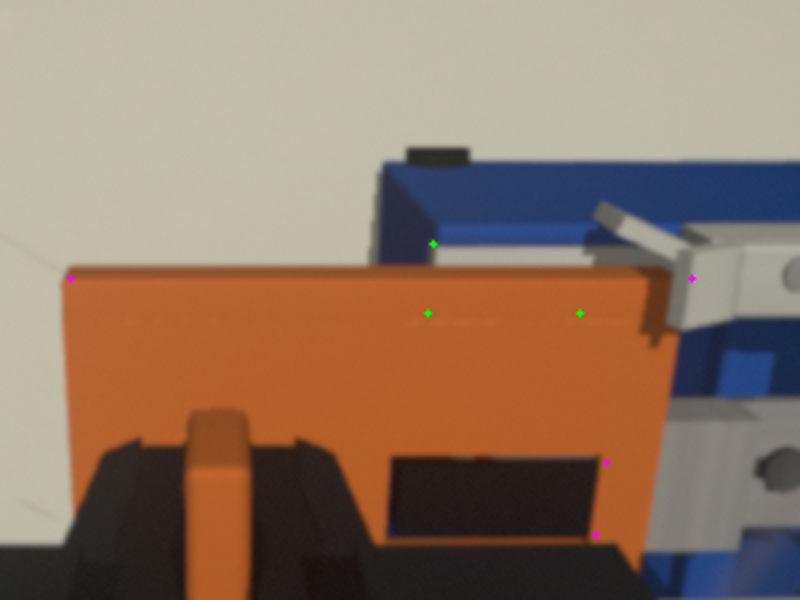

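{"method": "play_rows", "body": {
  "translation": [
    [0.0002, 0.002, 0],
    [0, 0.002, 0],
    [0, 0.002, 0],
    [0, 0, 0]
  ],
  "delta_rot": [
    [0, 0, 0],
    [0, 0, 0],
    [0, 0, 0],
    [0, 0, 0]
  ],
  "grip": [-1, -1, -1, -1]
}}

```text
clock: 14.85
tool_pos: [0.4752, -0.1667, 0.1374]
eef_rot: [0.692, 0.722, 0.0, 0.0]
contact_force: [1.0, -0.3, -0.6]
opening: 0.108
finger_force: 30.0
```

{"method": "play_rows", "body": {
  "translation": [
    [0, 0.002, 0],
    [0, 0.002, 0],
    [0, 0.002, 0],
    [0, 0.002, 0],
    [0, 0, 0]
  ],
  "delta_rot": [
    [0, 0, 0],
    [0, 0, 0],
    [0, 0, 0],
    [0, 0, 0],
    [0, 0, 0]
  ],
  "grip": [-1, -1, -1, -1, -1]
}}

```text
clock: 15.48
tool_pos: [0.4831, -0.1664, 0.1374]
eef_rot: [0.692, 0.722, 0.0, 0.0]
contact_force: [-0.2, -0.2, -0.4]
opening: 0.114
finger_force: 30.0
```

{"method": "play_rows", "body": {
  "translation": [
    [0, 0.0025, 0],
    [0, 0.0025, 0],
    [0, 0.0025, 0],
    [0, 0.0025, 0],
    [0, 0.0025, 0],
    [0, 0.0025, 0],
    [0, 0, 0]
  ],
  "delta_rot": [
    [0, 0, 0],
    [0, 0, 0],
    [0, 0, 0],
    [0, 0, 0],
    [0, 0, 0],
    [0, 0, 0],
    [0, 0, 0]
  ],
  "grip": [-1, -1, -1, -1, -1, -1, -1]
}}

```text
clock: 16.35
tool_pos: [0.4982, -0.1658, 0.1374]
eef_rot: [0.692, 0.722, 0.0, 0.0]
contact_force: [0.3, -0.3, -1.5]
opening: 0.111
finger_force: 30.0
```

{"method": "play_rows", "body": {
  "translation": [
    [0, 0.002, 0],
    [0, 0.002, 0],
    [0, 0, 0]
  ],
  "delta_rot": [
    [0, 0, 0],
    [0, 0, 0],
    [0, 0, 0]
  ],
  "grip": [-1, -1, -1]
}}

```text
clock: 16.73
tool_pos: [0.5021, -0.1656, 0.1375]
eef_rot: [0.692, 0.722, 0.0, 0.0]
contact_force: [0.2, 0.1, -1.1]
opening: 0.108
finger_force: 30.0
```

{"method": "play_rows", "body": {
  "translation": [
    [0, 0.002, 0],
    [0, 0.002, 0],
    [0, 0, 0]
  ],
  "delta_rot": [
    [0, 0, 0],
    [0, 0, 0],
    [0, 0, 0]
  ],
  "grip": [-1, -1, -1]
}}

```text
clock: 17.1
tool_pos: [0.5061, -0.1654, 0.1374]
eef_rot: [0.692, 0.722, 0.0, 0.0]
contact_force: [-0.6, -0.5, -0.7]
opening: 0.11
finger_force: 30.0
```

{"method": "play_rows", "body": {
  "translation": [
    [0, 0.002, 0],
    [0, 0.002, 0],
    [0, 0, 0]
  ],
  "delta_rot": [
    [0, 0, 0],
    [0, 0, 0],
    [0, 0, 0]
  ],
  "grip": [-1, -1, -1]
}}

```text
clock: 17.48
tool_pos: [0.5082, -0.1655, 0.1373]
eef_rot: [0.692, 0.722, -0.001, -0.001]
contact_force: [-5.5, 0.9, 1.9]
opening: 0.114
finger_force: 30.0
```

{"method": "play_rows", "body": {
  "translation": [
    [0, 0.0015, 0],
    [0, 0.0015, 0],
    [0, 0, 0]
  ],
  "delta_rot": [
    [0, 0, 0],
    [0, 0, 0],
    [0, 0, 0]
  ],
  "grip": [-1, -1, -1]
}}

```text
clock: 17.85
tool_pos: [0.51, -0.1655, 0.1372]
eef_rot: [0.692, 0.722, -0.003, -0.002]
contact_force: [-7.9, 0.1, 6.4]
opening: 0.108
finger_force: 30.0
```

{"method": "play_rows", "body": {
  "translation": [
    [0, 0.0015, 0],
    [0, 0.0015, 0],
    [0, 0, 0]
  ],
  "delta_rot": [
    [0, 0, 0],
    [0, 0, 0],
    [0, 0, 0]
  ],
  "grip": [-1, -1, -1]
}}

```text
clock: 18.23
tool_pos: [0.5122, -0.1656, 0.1372]
eef_rot: [0.692, 0.722, -0.003, -0.002]
contact_force: [-8.8, 0.2, 6.6]
opening: 0.114
finger_force: 30.1
```

{"method": "play_rows", "body": {
  "translation": [
    [0, 0.0015, 0],
    [0, 0.0015, 0],
    [0, 0, 0]
  ],
  "delta_rot": [
    [0, 0, 0],
    [0, 0, 0],
    [0, 0, 0]
  ],
  "grip": [-1, -1, -1]
}}

```text
clock: 18.6
tool_pos: [0.5185, -0.1651, 0.1377]
eef_rot: [0.692, 0.722, -0.0, 0.0]
contact_force: [-2.5, -0.9, 2.5]
opening: 0.111
finger_force: 30.0
```

{"method": "play_rows", "body": {
  "translation": [
    [0, 0.002, 0],
    [0, 0.002, 0],
    [0, 0.001, 0],
    [0, 0, 0]
  ],
  "delta_rot": [
    [0, 0, 0],
    [0, 0, 0],
    [0, 0, 0],
    [0, 0, 0]
  ],
  "grip": [-1, -1, -1, -1]
}}

```text
clock: 19.1
tool_pos: [0.5243, -0.1646, 0.1375]
eef_rot: [0.692, 0.722, 0.0, 0.0]
contact_force: [-1.7, -0.5, 2.6]
opening: 0.112
finger_force: 30.0
```

{"method": "play_rows", "body": {
  "translation": [
    [0, 0.0015, 0],
    [0, 0.0015, 0],
    [0, 0.001, 0],
    [0, 0, 0]
  ],
  "delta_rot": [
    [0, 0, 0],
    [0, 0, 0],
    [0, 0, 0],
    [0, 0, 0]
  ],
  "grip": [-1, -1, -1, -1]
}}

```text
clock: 19.6
tool_pos: [0.5281, -0.1644, 0.1374]
eef_rot: [0.692, 0.722, 0.0, 0.0]
contact_force: [-2.3, 0.1, 2.5]
opening: 0.11
finger_force: 30.0
```

{"method": "play_rows", "body": {
  "translation": [
    [0, 0.001, 0],
    [0, 0.001, 0],
    [0, 0, 0]
  ],
  "delta_rot": [
    [0, 0, 0],
    [0, 0, 0],
    [0, 0, 0]
  ],
  "grip": [-1, -1, -1]
}}

```text
clock: 19.98
tool_pos: [0.5301, -0.1644, 0.1375]
eef_rot: [0.692, 0.722, 0.0, 0.0]
contact_force: [-1.1, -0.2, 1.3]
opening: 0.11
finger_force: 30.0
```

{"method": "play_rows", "body": {
  "translation": [
    [0, 0.001, 0],
    [0, 0.0005, 0],
    [0, 0, 0]
  ],
  "delta_rot": [
    [0, 0, 0],
    [0, 0, 0],
    [0, 0, 0]
  ],
  "grip": [-1, -1, -1]
}}

```text
clock: 20.35
tool_pos: [0.5317, -0.1643, 0.1375]
eef_rot: [0.692, 0.722, 0.0, 0.0]
contact_force: [-0.6, 0.3, 2.3]
opening: 0.109
finger_force: 30.0
```

{"method": "play_rows", "body": {
  "translation": [
    [0, 0.001, 0],
    [0, 0, 0]
  ],
  "delta_rot": [
    [0, 0, 0],
    [0, 0, 0]
  ],
  "grip": [-1, -1]
}}

```text
clock: 20.6
tool_pos: [0.5326, -0.1643, 0.1375]
eef_rot: [0.692, 0.722, 0.0, 0.0]
contact_force: [-2.2, 0.5, 1.7]
opening: 0.108
finger_force: 30.0
```

{"method": "play_rows", "body": {
  "translation": [
    [0, 0.001, 0],
    [0, 0, 0]
  ],
  "delta_rot": [
    [0, 0, 0],
    [0, 0, 0]
  ],
  "grip": [-1, -1]
}}

```text
clock: 20.85
tool_pos: [0.534, -0.1641, 0.1373]
eef_rot: [0.692, 0.722, 0.001, 0.0]
contact_force: [-0.3, -0.7, -1.0]
opening: 0.11
finger_force: 30.0
```

{"method": "play_rows", "body": {
  "translation": [
    [0, 0.0007, 0],
    [0, 0, 0]
  ],
  "delta_rot": [
    [0, 0, 0],
    [0, 0, 0]
  ],
  "grip": [-1, -1]
}}

```text
clock: 21.1
tool_pos: [0.5343, -0.1641, 0.1373]
eef_rot: [0.692, 0.722, 0.0, 0.0]
contact_force: [0.2, 0.2, -2.8]
opening: 0.109
finger_force: 30.0
```

{"method": "play_rows", "body": {
  "translation": [
    [0, -0.001, 0],
    [0, -0.001, 0],
    [0, 0, 0]
  ],
  "delta_rot": [
    [0, 0, 0],
    [0, 0, 0],
    [0, 0, 0]
  ],
  "grip": [-1, -1, -1]
}}

```text
clock: 21.48
tool_pos: [0.533, -0.1642, 0.1376]
eef_rot: [0.692, 0.722, 0.001, 0.001]
contact_force: [2.1, -0.6, -2.7]
opening: 0.11
finger_force: 30.0
```

{"method": "play_rows", "body": {
  "translation": [
    [0, 0.0015, 0],
    [0, 0, 0],
    [0, 0, 0],
    [0, 0, 0],
    [0, 0, 0],
    [0, 0, 0],
    [0, 0, 0]
  ],
  "delta_rot": [
    [0, 0, 0],
    [0, 0, 0],
    [0, 0, 0],
    [0, 0, 0],
    [0, 0, 0],
    [0, 0, 0],
    [0, 0, 0]
  ],
  "grip": [-1, -1, -0.5, -0.5, -0.4, -0.4, -0.4]
}}

```text
clock: 22.35
tool_pos: [0.5335, -0.1642, 0.1374]
eef_rot: [0.692, 0.722, -0.0, 0.0]
contact_force: [-0.4, 0.1, -0.2]
opening: 0.3
finger_force: 0.0
```

{"method": "play_rows", "body": {
  "translation": [
    [0, 0, -0.02],
    [0, 0, -0.03],
    [0, 0, -0.04],
    [0, 0, -0.04],
    [0, 0, 0],
    [0, 0, 0]
  ],
  "delta_rot": [
    [0, 0, 0],
    [0, 0, 0],
    [0, 0, 0],
    [0, 0, 0],
    [0, 0, 0],
    [0, 0, 0]
  ],
  "grip": [-0.4, -0.4, -0.4, -0.4, -0.4, -0.4]
}}

```text
clock: 23.1
tool_pos: [0.533, -0.1644, 0.2669]
eef_rot: [0.692, 0.722, -0.0, -0.0]
contact_force: [-0.4, 0.0, -0.6]
opening: 0.3
finger_force: 0.0
```

```bash
python3 - <<'E'
from h import *; from plant import r
i=r.snapshot("wrist"); s=r.snapshot("scene"); t=r.snapshot("top")
for n,a in (("w",i),("s",s),("t",t)): cv2.imwrite(f"pics/z_{n}.png",a)
z=lambda a,x,y,w,h:cv2.resize(a[y:y+h,x:x+w],(400,300),interpolation=cv2.INTER_CUBIC)
cv2.imwrite("pics/z.png",np.vstack([np.hstack([cv2.resize(i,(400,300)),z(i,240,150,200,150)]),np.hstack([z(s,300,190,120,90),z(t,312,188,100,80)])]))
E
```

```text
(no output)
```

View pics/z.png

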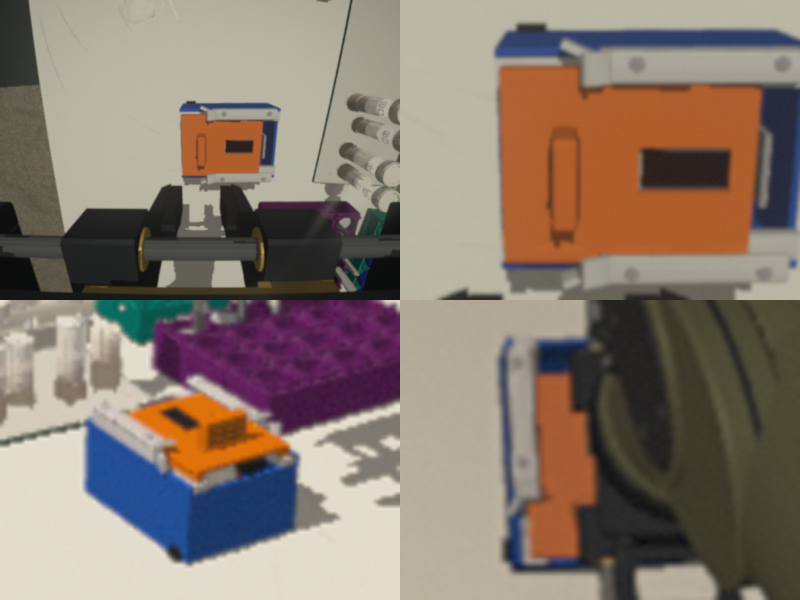

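```bash
python3 -c "
from plant import r
print(r.finish_job())"
```

```text
the job is handed in; nothing more can be done
None
```

The orange cover is on the blue carrier and the tab clicked past the catch: a light pull back met resistance, and the highest force I read on the tool was about 13 N. I then let go, backed the gripper clear and handed the job in at about 23 s.

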